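Tidy the wash ledge

TASK

Tidy the wash ledge: hang the drain plunger by the eye in its handle on the free peg of the rack, lay the loose soap bar flat in the shallow soap tray, and put the loose clothespin in the round tub with the other clothespins. Leave everything else where it is and let go of everything at the end.

Things in the scene. Friction and masses are not known exactly. Their poses are not given: they have to be found in the camera images.
- plunger: Loose sink plunger, about 180 g, upright on its dark rubber cup (92 mm across, 50 high). A wooden rod 18 mm thick rises to a flat upright wooden plate: 10 mm thick along the body's x, 42 mm wide along y, 52 mm tall (139 to 191 mm above the foot), with a 27 mm round hole through it along x. Origin: centre of the foot; z up the handle.
- plunger_eye (a point): Centre of the hole in the plunger's handle plate, 165 mm above its foot; same axes as the plunger.
- free_peg: The bare steel peg of the rack, fixed, 9 mm thick, left or right of the rack's two (160 mm apart; a brush hangs on the other). Origin: its root on the board's front face, 215 mm above the table. It rises 12 degrees outward: its axis runs from the origin to (-60, 0, +12.8) mm. x points level into the board, z up. Flange at the root 28 mm across, 3 mm thick.
- peg_tip (a point): End of the free peg's axis, at (-60, 0, +12.8) mm in the peg's frame; the rounded end goes 4.5 mm further.
- rack: Fixed rack: a level wooden board 360 mm wide, 20 mm thick, from 190 to 240 mm above the table, on two white posts near its ends; open below the board. Origin: on the table under the middle of the board's front face; x points into the board, away from the pegs, y along it.
- hung_brush: Fixed wooden brush hanging on the rack's other peg; origin at that peg's root. It hangs 10 to 65 mm in front of the board, 60 mm wide; its eye plate reaches 25 mm above the origin, its foot 176 mm below.
- soap: Loose bar of pale soap, 80 (x) x 50 (y) x 28 (z) mm, about 150 g, lying flat. Origin: centre of its underside.
- tray: Fixed white soap tray, shallow and oblong, 140 (x) x 115 (y) mm outside, rim 16 mm high, walls and floor 5 mm thick, open on top. Origin: centre of its underside.
- clothespin: Loose wooden clothespin lying on its side, 76 (x) x 12 (y) x 14 (z) mm, about 15 g. Origin: centre of its underside.
- tub: Fixed round white plastic tub, open on top, 70 mm high, 130 mm across at the rim and 112 mm at the foot, wall 3 mm; three clothespins lie fixed on its floor, up to 18 mm above the table. Origin: centre of its underside.
- mug: Bystander, loose: white ceramic mug, 76 mm across, 85 high. Leave it where it is.
- wrench: Bystander, loose: steel open-ended wrench, 170 mm long, lying flat. Leave it where it is.
- elbow: Bystander, loose: brass pipe elbow, 32 mm thick, two 45 mm arms. Leave it where it is.
- nail_brush: Bystander, loose: wooden nail brush, 90 x 42 x 32 mm, bristles down. Leave it where it is.
- bottle: Bystander, loose: white plastic bottle, 70 mm across, 200 high. Leave it where it is.
- jar: Bystander, loose: glass jar, 76 mm across, 100 high. Leave it where it is.
- screwdriver: Bystander, loose: screwdriver, 170 mm long, lying flat. Leave it where it is.
Things that resemble listed ones, but are neither listed nor needed, are in the scene too. Of the things that look like the clothespin, the smallest one is meant.

How it is judged (in metres and radians):
At the end, for the whole second after the job is handed in: Plunger hangs still on the free peg: eye round the peg (12 mm sideways, 3-60 mm off the board), upright within 0.3 rad, foot over 20 mm up. Soap flat on the tray floor, within 50 x 45 mm of its middle. Clothespin inside the tub, below 60 mm. All at rest; bystanders moved under 50 mm (x of plunger_eye in the frame of free_peg between -0.06 and -0.003 m and y of plunger_eye in the frame of free_peg between -0.012 and 0.012 m and z of plunger_eye in the frame of free_peg between -0.018 and 0.012 m and contact force between plunger and free_peg above 0.4 N and height (world z) of plunger above 0.02 m and angle between plunger's own z axis and vertical below 0.3 rad and linear speed of each of plunger, soap, clothespin below 0.03 m/s and angular speed of each of plunger, soap, clothespin below 0.5 rad/s and x of soap in the frame of tray between -0.05 and 0.05 m and y of soap in the frame of tray between -0.045 and 0.045 m and z of soap in the frame of tray between -0.005 and 0.012 m and angle between soap's own z axis and vertical below 0.15 rad and horizontal distance between clothespin and tub below 0.058 m and z of clothespin in the frame of tub below 0.06 m); the robot touches nothing.
It fails at once if a bystander was moved more than 50 mm from its place (distance of any of mug, wrench, elbow, nail_brush, bottle, jar, screwdriver from where it was at the start of the episode above 0.05 m).
It also fails if it takes over 72 s, if anything falls off the work surface, if the arm or the gripper's body presses on something with over 40 N, if the wrist force passes 120 N, or if a joint passes its speed limit or range.

ROBOT

A 6-joint arm with a two-finger parallel gripper is mounted at the origin on the work surface. World frame = base frame: x ahead of the robot, y to its left, z up, the work surface at z = 0. Lengths are in m, angles in degrees, forces in N, time in s.
With the tool pointing down it reaches from about 0.25 to 0.725 m from the base axis. Payload 9.7 kg.
Tool frame: the origin (TCP) lies between the finger pads; the fingertips stand 19 mm ahead of it and the grasp point (between the pads) is the TCP; z points along the fingers, y is the line along which they close (so a half turn about z gives the same grasp; the last joint's range is limited). The gripper opens to 85 mm and grips with 20 to 120 N. Pads are 22 mm wide; open, the fingers measure 114 mm over their backs; the gripper's body (76 mm by 85 mm) begins 54 mm behind the grasp point. The pads swing forward as they close: fully open they stand 13 mm farther back than shut.
Start: joints at [71.276, 4.979, 10.078, 95.1, 0, 90], TCP at [0.177, 0.521, 0.25] pointing down, gripper open.
Joint ranges: [-179.16, 179.16], [-48.56, 103.87], [-65.8, 70.77], [-126.05, 130.52], [-82.76, 87.17], [-180, 180]. Speed limits (degrees/s): [127.2, 127.2, 147.25, 180, 180, 180].

INTERFACE

Orientations are given as [roll, pitch, yaw] about the fixed x, y, z axes, in that order (R = Rz(yaw) Ry(pitch) Rx(roll)).
In Python, from workcell import bot gives the robot as it stands. The module is installed in compiled form; this text tells all that it offers.
- The arm moves only by the shell command python3 -m crank 'ROWS' [OPENING] [FORCE]. ROWS is JSON, a list that holds one entry, the list of rows, each a list of 6 numbers: the shift along the world's x, y, z as a fraction of full scale, then the turn, a rotation vector about the world's x, y, z as a fraction of full scale. In form: [[[x, y, z, wx, wy, wz], ...]]. A call has 1 to 20 rows; each row shifts and turns the commanded pose from where the row before left it; what a row does not reach is not made up. Full scale, the value 1, is 20 mm for a shift and 0.12 rad for a turn. A row lasts 1/12 s, in which the tool goes at most 41.7 mm and 7.16 degrees, less where a joint would pass 70% of its speed; a pose out of reach is approached as far as the arm can. A call with a number of a shift or a turn outside -1 to 1 is refused whole. A call with a gripper value outside its range is refused whole. OPENING is the opening, from 0 (shut) to 1 (fully open), set as the call begins (- or left out, the last holds). The fingers move at their own pace and stop on an object; FORCE is the grip in N (left out, the last holds). Time passes only in rows, so rows that do not move let the fingers close. It gives the time, the measured TCP pose, the force, the opening and the grip force at its end, in the units of the state.
- bot.get_obs(): the state, without advancing time (a new reading comes with each control period).
- bot.camera(name): name is "scene" or "top"; returns the picture (384x512x3 uint8, red, green, blue); there is no depth.
- bot.camera_model(name): a dict with "vertical_fov" (degrees; the focal length in pixels is half the picture's height over the tangent of half this angle, whatever the lens; pixels are square), "cx", "cy" (the principal point, pixels), "R" (3x3) and "t" (3): a world point X has camera coordinates R X + t. Camera axes: x right, y down, z forward; pixel columns grow to the right and rows downward; lengths in m; the calibration is good to about 2 mm. A picture is of the moment at which its call begins. camera_model takes no time and is no camera call.
- bot.job_done(): hands the job in; it is judged then, once.
The state is a dict: "time": time; "q": joint angles; "qd": joint speeds; "joint_efforts": joint torques, N m; "ee_pos": TCP position; "tcp_rot": TCP orientation; "wrist_force": force on the tool from outside, world axes, zero at the start; "torque": the same for the moment, N m; "opening": finger opening in m; "grasp_force": force on a finger pad.
Only numpy, scipy, OpenCV 4.12 (cv2) and the standard library are available. Lean on these libraries where they do the work, as an engineer would, in place of code of your own. Each camera call takes 0.05 s, during which the arm holds its last target. There are 200 camera calls.

## Working session

There is one attempt and no reset: what is moved stays moved. The work goes in short steps, Python scripts to look and compute and a shell command to move; the robot and the scene stay as the last step left them, time stands still between calls to the robot, and variables do not carry over. Pictures are saved under pics/ and viewed, at most 10 in all, crops included, and the job is handed in when it is done.

```bash
mkdir -p pics
python3 - <<'E'
from workcell import bot
import cv2
for n in("scene","top"):
    im=bot.camera(n); cv2.imwrite(f"pics/{n}0.png",cv2.resize(im[:,:,::-1],(800,600),interpolation=cv2.INTER_CUBIC)); cv2.imwrite(f"{n}_raw.png",im[:,:,::-1])
    print(n,bot.camera_model(n))
print(bot.get_obs())
E
```

```text
scene {'vertical_fov': 45.80278760195564, 'cx': 258.7941347290525, 'cy': 184.0328848343929, 'R': array([[-0.78989044,  0.6132416 ,  0.00279911],
       [ 0.40656084,  0.52707997, -0.74625397],
       [-0.45910933, -0.58832087, -0.66565545]]), 't': array([ 0.420938  , -0.09974632,  1.37597993])}
top {'vertical_fov': 57.02442420991417, 'cx': 256.16398625590745, 'cy': 194.66862014890503, 'R': array([[-0.00827699, -0.99922517,  0.03847781],
       [-0.98907555,  0.00251735, -0.14738802],
       [ 0.14717695, -0.03927739, -0.98833002]]), 't': array([-0.00639709,  0.54398617,  0.9329225 ])}
{'time': 0.1, 'q': array([7.12744379e+01, 5.00786658e+00, 1.00407461e+01, 9.50996662e+01,
       8.63665871e-04, 9.00001943e+01]), 'qd': array([ 0.00357504, -0.05464151,  0.13521838, -0.04368779,  0.02563555,
       -0.0109567 ]), 'joint_efforts': array([-3.59343710e-05, -5.21560299e+01,  4.65657663e+01,  1.60100166e-02,
       -1.74764574e-05, -2.14109104e-07]), 'ee_pos': array([0.17650994, 0.52072356, 0.24967043]), 'tcp_rot': array([-1.79933213e+02, -8.63438795e-04,  1.61274243e+02]), 'wrist_force': array([-0.3451568 ,  0.40299244,  0.39080591]), 'torque': array([ 0.00369405, -0.05088531, -0.04870891]), 'grasp_force': 0.0, 'opening': 0.08518446794871092}
```

View pics/scene0.png

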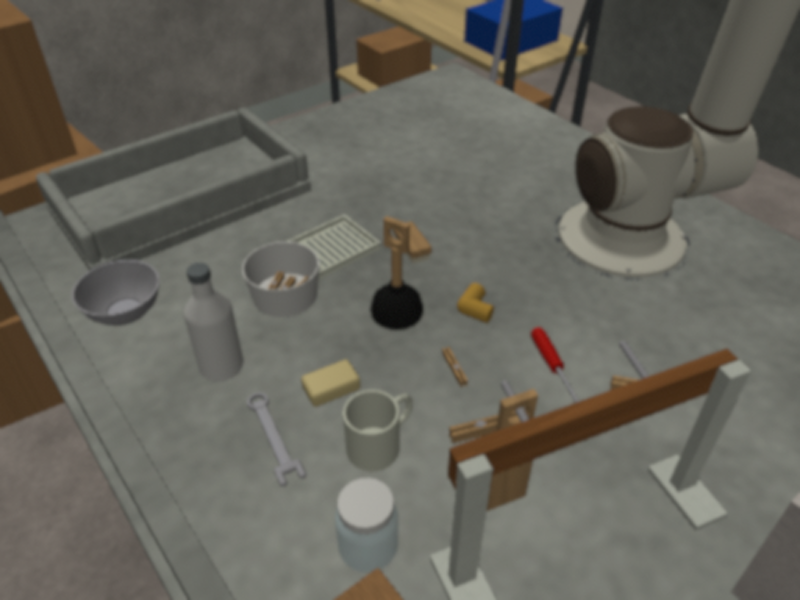

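View pics/top0.png

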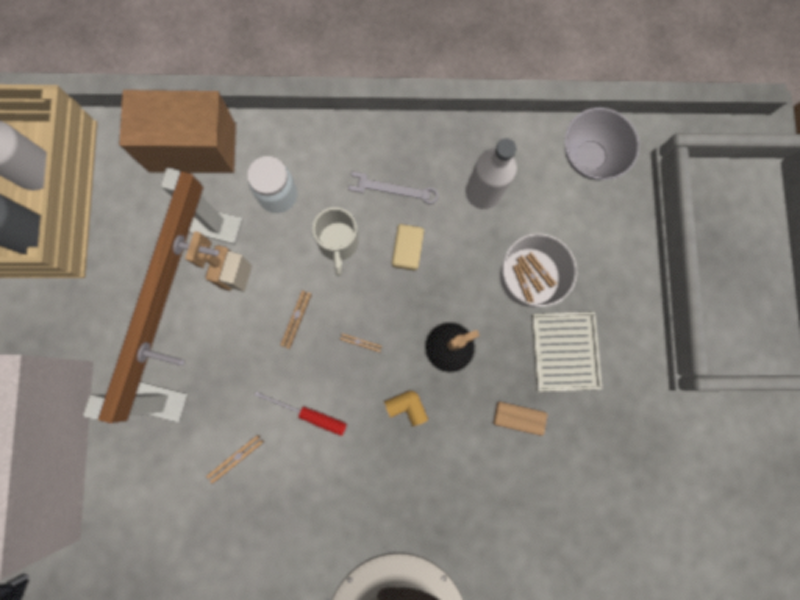

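The top view shows the plunger at about (450,347), soap at (408,247), smallest clothespin at (360,342), tub at (538,272), ribbed white tray at (567,352) and free peg at (145,352)-(183,360). The brush hangs on the other peg. Next I'll make enlarged crops and take rough positions.

```bash
cat > h.py <<'E'
import numpy as np, cv2
from workcell import bot
def cam(n):
    m=bot.camera_model(n); f=192/np.tan(np.radians(m["vertical_fov"])/2)
    return f,m["cx"],m["cy"],np.array(m["R"]),np.array(m["t"])
def ray(n,p):
    f,cx,cy,R,t=cam(n); d=R.T@np.array([(p[0]-cx)/f,(p[1]-cy)/f,1]); return -R.T@t,d
def atz(n,p,z):
    o,d=ray(n,p); return o+d*(z-o[2])/d[2]
def proj(n,X):
    f,cx,cy,R,t=cam(n); c=R@np.array(X)+t; return np.array([f*c[0]/c[2]+cx,f*c[1]/c[2]+cy])
def tri(ps,pt):
    A=[];b=[]
    for n,p in(("scene",ps),("top",pt)):
        o,d=ray(n,p); d=d/np.linalg.norm(d); M=np.eye(3)-np.outer(d,d); A.append(M);b.append(M@o)
    x=np.linalg.lstsq(np.vstack(A),np.hstack(b),rcond=None); return x[0],np.sqrt(x[1])
def crop(im,x,y,w,h,s,fn):  # raw pixel = (px+.5)/s-.5 + (x,y)
    cv2.imwrite(fn,cv2.resize(im[y:y+h,x:x+w],None,fx=s,fy=s,interpolation=cv2.INTER_CUBIC))
def v(p,s=1.5625,x=0,y=0): return ((p[0]+.5)/s-.5+x,(p[1]+.5)/s-.5+y)
E
python3 - <<'E'
from h import *
t=cv2.imread("top_raw.png"); s=cv2.imread("scene_raw.png")
crop(t,60,90,200,150,4,"pics/t1.png"); crop(t,240,120,160,120,5,"pics/t2.png"); crop(s,180,120,200,150,4,"pics/s1.png"); crop(s,280,210,200,130,4,"pics/s2.png")
for n,p,z in [("soap",(408,247),.028),("pin",(360,342),.014),("pinB",(297,320),.014),("plcup",(450,347),.03),("tub",(539,271),.07),("trayc",(567,352),.016)]: print(n,atz("top",v(p),z).round(3))
for p in [(536,315),(596,313),(601,388),(539,391)]: print(atz("top",v(p),.016).round(3))
E
```

```text
soap [ 0.651 -0.024  0.028]
pin [0.48  0.063 0.014]
pinB [0.52  0.175 0.014]
plcup [ 0.469 -0.097  0.03 ]
tub [ 0.598 -0.25   0.07 ]
trayc [ 0.46  -0.31   0.016]
[ 0.528 -0.257  0.016]
[ 0.531 -0.368  0.016]
[ 0.395 -0.369  0.016]
[ 0.391 -0.256  0.016]
```

View pics/t1.png

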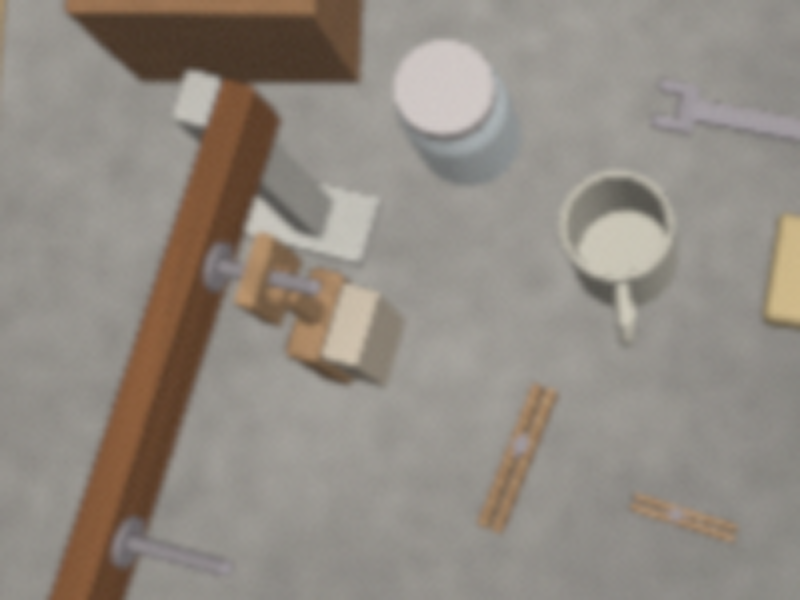

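View pics/t2.png

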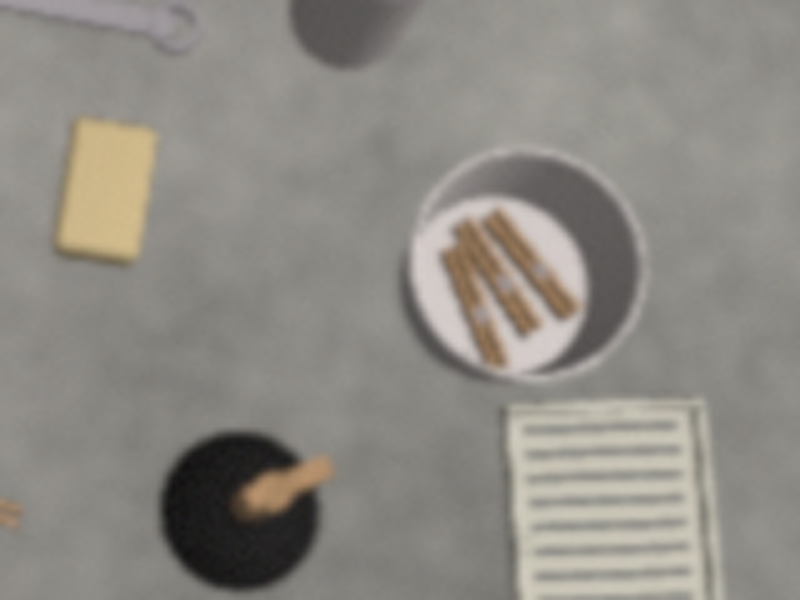

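View pics/s1.png

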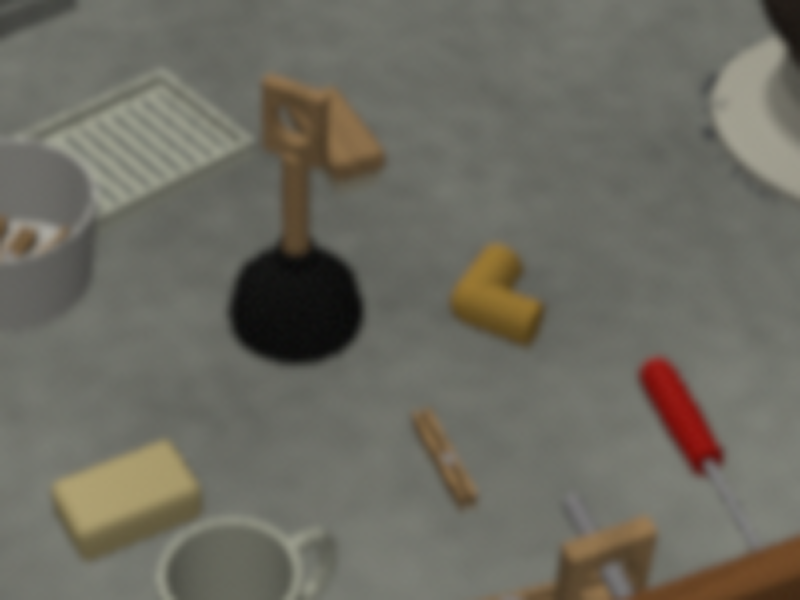

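View pics/s2.png

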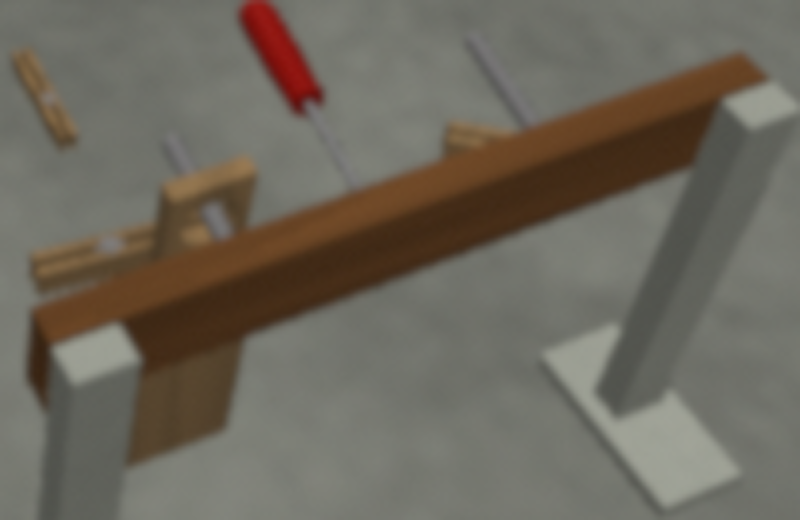

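The crops give me these pixel positions. The peg root is at about (130,543) and the tip at (230,568) in t1; the tip is at (473,37) in s2. The plunger hole is at (293,122) in s1. I'll fit the models to these points.

Run:
```python
from h import *
from scipy.optimize import least_squares
T1=lambda p:v(p,4,60,90); T2=lambda p:v(p,5,240,120); S1=lambda p:v(p,4,180,120); S2=lambda p:v(p,4,280,210)
def pose(q,X): c,s=np.cos(q[2]),np.sin(q[2]); return np.array([q[0]+c*X[0]-s*X[1],q[1]+s*X[0]+c*X[1],X[2]])
def fit(obs,q0):
    f=lambda q:np.hstack([proj(n,pose(q,X))-p for n,p,X in obs]); r=least_squares(f,q0,loss='soft_l1'); return r.x,f(r.x).reshape(-1,2).round(1).tolist()
tip=(-63,0,228.4); rt=(-2,0,215.4)
m=lambda a,dy=0:np.array([a[0],a[1]+dy,a[2]])/1000
for sg in(1,-1):
  o=[("top",T1((230,568)),m(tip)),("scene",S2((473,37)),m(tip)),("top",T1((128,543)),m(rt)),
   ("top",T1((215,267)),m(rt,sg*160)),("top",T1((318,287)),m(tip,sg*160)),("scene",S2((170,138)),m(tip,sg*160))]
  q,r=fit(o,[.42,.35,np.radians(75)]); print("peg",q[:2].round(4),np.degrees(q[2]).round(1),r)
  if sg==-1:
   pass
best=None
o=[("scene",S1((293,122)),m((4,0,165))),("scene",S1((264,75)),m((5,-21,191))),("scene",S1((328,93)),m((5,21,191))),("scene",S1((325,166)),m((5,21,139))),("scene",S1((262,150)),m((5,-21,139))),
 ("top",T2((332,468)),m((0,-21,191))),("top",T2((240,510)),m((0,0,30)))]
q,r=fit(o,[.469,-.097,.4]); print("pl",q[:2].round(4),np.degrees(q[2]).round(1),r)
c=[atz("top",T2(p),.028)[:2] for p in((77,119),(157,129),(133,263),(57,250))]
d=(c[0]+c[1]-c[2]-c[3])/2; print("soap",np.mean(c,0).round(4),np.degrees(np.arctan2(d[1],d[0])).round(1),np.linalg.norm(d).round(3))
a,b=[atz("top",T1(p),.012)[:2] for p in((632,502),(738,531))]; d=b-a
print("pin",((a+b)/2).round(4),np.degrees(np.arctan2(d[1],d[0])).round(1),np.linalg.norm(d).round(3))
a,b=[atz("top",T1(p),.012)[:2] for p in((545,385),(492,530))]; print("pinB len",np.linalg.norm(a-b).round(3))
print("tub",atz("top",T2((527,265)),.07).round(3),"mug",atz("top",T1((617,228)),.085).round(3),"bottle",atz("top",v((506,149)),.2).round(3),"jar",atz("top",T1((445,88)),.1).round(3))
```

```text
peg [0.4229 0.238 ] 255.7 [[-0.5, -0.9], [-0.3, 0.4], [54.2, 12.3], [52.8, 12.0], [-0.9, -1.0], [0.3, 1.3]]
peg [0.4522 0.3592] 75.5 [[-0.1, -0.0], [0.1, -0.3], [0.4, -0.3], [0.8, -0.3], [-0.3, -0.0], [0.7, 0.2]]
pl [ 0.4696 -0.1004] 26.7 [[0.7, 0.0], [-0.1, 1.1], [-0.4, 1.2], [0.2, -0.0], [0.7, -0.6], [0.2, -0.5], [1.6, 0.2]]
soap [ 0.6521 -0.0239] -9.8 0.078
pin [0.4802 0.0609] -105.6 0.077
pinB len 0.108
tub [ 0.6   -0.251  0.07 ] mug [0.667 0.104 0.085] bottle [ 0.763 -0.168  0.2  ] jar [0.758 0.217 0.1  ]
```

Fits are within about 1 px. I'll move over to the plunger first.

```bash
python3 -m crank '[[[0.4,-1,0.2,0,0,0.3],[0.4,-1,0.2,0,0,0.3],[0.4,-1,0.2,0,0,0.3],[0.4,-1,0.2,0,0,0.3],[0.4,-1,0,0,0,0.3],[0.4,-1,0,0,0,0.3],[0.4,-1,0,0,0,0.3],[0.4,-1,0,0,0,0.3],[0.4,-1,0,0,0,0.3],[0.4,-1,0,0,0,0.3],[0.5,-1,0,0,0,0.3],[0.5,-1,0,0,0,0.3],[0.5,-1,0,0,0,0.3],[0.5,-1,0,0,0,0.3],[0.5,-1,0,0,0,0.3],[0.5,-1,0,0,0,0.3],[0.5,-1,0,0,0,0.3],[0.5,-1,0,0,0,0.3],[0.5,-1,0,0,0,0.3],[0.5,-1,0,0,0,0.3]]]' 0.75; python3 -c "
from workcell import bot
print(bot.get_obs()['q'].round(1))"
```

```text
time: 1.77
ee_pos: [0.3568, 0.1198, 0.2661]
tcp_rot: [180.0, -0.0, -157.4]
wrist_force: [0.6, 0.2, 0.3]
opening: 0.0641
grasp_force: 0.0
[ 18.6 -18.1  -9.   99.    0.   -4.1]
```

```bash
python3 -m crank '[[[0.47,-0.915,0,0,0,0.05],[0.47,-0.915,0,0,0,0.05],[0.47,-0.915,0,0,0,0.05],[0.47,-0.915,0,0,0,0.05],[0.47,-0.915,0,0,0,0.05],[0.47,-0.915,0,0,0,0.05],[0.47,-0.915,0,0,0,0.05],[0.47,-0.915,0,0,0,0.05],[0.47,-0.915,0,0,0,0.05],[0.47,-0.915,0,0,0,0.05],[0.47,-0.915,0,0,0,0.05],[0.47,-0.915,0,0,0,0.05],[0,0,0,0,0,0],[0,0,0,0,0,0]]]'
python3 - <<'E'
from h import *
t=bot.camera("top")[:,:,::-1]; s=bot.camera("scene")[:,:,::-1]
a=cv2.resize(t[170:270,240:340],None,fx=4,fy=4,interpolation=2); b=cv2.resize(s[90:190,200:300],None,fx=4,fy=4,interpolation=2)
cv2.imwrite("pics/g1.png",np.hstack([a,b]))
E
```

```text
time: 2.93
ee_pos: [0.4693, -0.0992, 0.2656]
tcp_rot: [179.9, -0.1, -153.4]
wrist_force: [0.3, 0.8, -0.2]
opening: 0.0639
grasp_force: 0.0
```

View pics/g1.png

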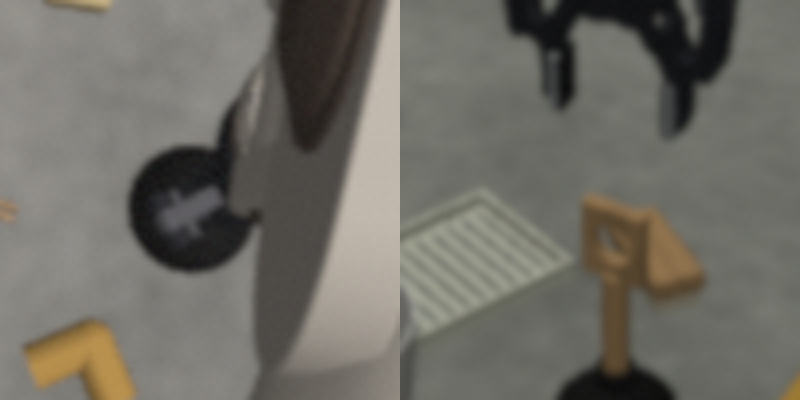

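The fingers straddle the plate symmetrically: finger tips at about (558,100) and (675,130), plate at (585-648,200-285). I'll descend and grip.

```bash
python3 -m crank '[[[0,0,-0.585,0,0,0],[0,0,-0.585,0,0,0],[0,0,-0.585,0,0,0],[0,0,-0.585,0,0,0],[0,0,-0.585,0,0,0],[0,0,-0.585,0,0,0],[0,0,-0.585,0,0,0],[0,0,-0.585,0,0,0],[0,0,0,0,0,0],[0,0,0,0,0,0]]]' && python3 -m crank '[[[0,0,0,0,0,0],[0,0,0,0,0,0],[0,0,0,0,0,0],[0,0,0,0,0,0],[0,0,0,0,0,0],[0,0,0,0,0,0],[0,0,0,0,0,0],[0,0,0,0,0,0]]]' 0.2 50
```

```text
time: 3.87
ee_pos: [0.469, -0.0986, 0.1721]
tcp_rot: [180.0, -0.0, -153.3]
wrist_force: [-0.3, 0.1, 0.5]
opening: 0.0642
grasp_force: 0.0
time: 4.53
ee_pos: [0.4699, -0.0989, 0.1737]
tcp_rot: [-179.9, 0.1, -153.4]
wrist_force: [1.3, -0.8, 5.4]
opening: 0.0412
grasp_force: 51.3
```

```bash
python3 -m crank '[[[0,0,0.5,0,0,0],[0,0,0.8,0,0,0],[0,0,0.8,0,0,0],[0,0,0.5,0,0,0],[0,0,0.45,0,0,0],[0,0,0,0,0,0]]]' && python3 -m crank '[[[-0.1,0.5,0,0,0,0.2],[-0.1,0.8,0,0,0,0.37],[-0.1,0.97,0,0,0,0.37],[-0.1,0.97,0,0,0,0.37],[-0.1,0.97,0,0,0,0.37],[-0.1,0.97,0,0,0,0.37],[-0.1,0.97,0,0,0,0.37],[-0.1,0.97,0,0,0,0.37],[-0.1,0.97,0,0,0,0.37],[-0.1,0.97,0,0,0,0.37],[-0.1,0.97,0,0,0,0.37],[-0.1,0.97,0,0,0,0.37],[-0.1,0.97,0,0,0,0.37],[-0.1,0.97,0,0,0,0.37],[-0.1,0.97,0,0,0,0.37],[-0.1,0.97,0,0,0,0.37],[-0.1,0.97,0,0,0,0.37],[-0.1,0.97,0,0,0,0.37],[-0.1,0.97,0,0,0,0.37],[-0.1,0.5,0,0,0,0.2]]]' && python3 -m crank '[[[0,0,0,0,0,0],[0,0,0,0,0,0],[0,0,0,0,0,0]]]'
```

```text
time: 5.03
ee_pos: [0.4698, -0.0988, 0.2354]
tcp_rot: [-179.9, 0.1, -153.3]
wrist_force: [-0.4, 0.3, -1.7]
opening: 0.041
grasp_force: 51.1
time: 6.7
ee_pos: [0.4283, 0.2689, 0.2324]
tcp_rot: [179.9, -0.0, -104.5]
wrist_force: [0.4, -0.1, -2.3]
opening: 0.0413
grasp_force: 51.2
time: 6.95
ee_pos: [0.4292, 0.2665, 0.2334]
tcp_rot: [180.0, -0.0, -104.8]
wrist_force: [0.2, 0.2, -1.1]
opening: 0.0413
grasp_force: 51.2
```

Run:
```python
from h import *
t=bot.camera("top")[:,:,::-1]; s=bot.camera("scene")[:,:,::-1]
print(proj("scene",[.4372,.3011,.2278]),proj("scene",[.4284,.2672,.225]),proj("top",[.4284,.2672,.225]))
a=cv2.resize(t[170:280,60:190],None,fx=4,fy=4,interpolation=2)[:,:400]; b=cv2.resize(s[180:290,310:410],None,fx=4,fy=4,interpolation=2)
cv2.imwrite("pics/g2.png",np.hstack([a,b]))
```

```text
[398.86907646 219.8508724 ] [387.50463931 208.70460723] [131.9077635  235.32332901]
```

View pics/g2.png

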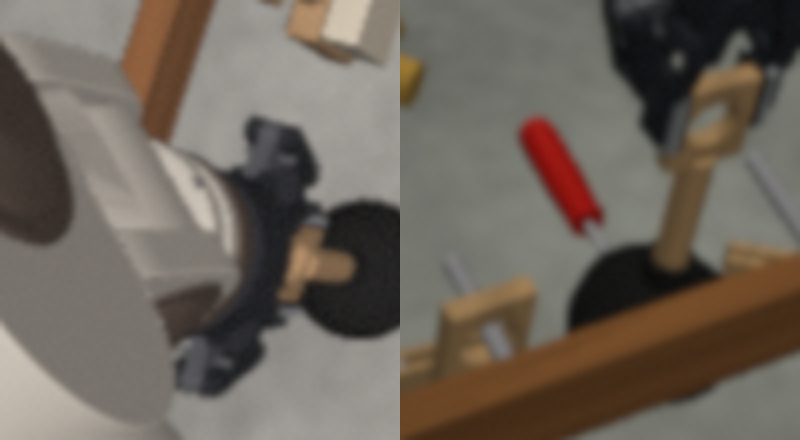

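Run:
```python
from h import *
for z in(.225,.20,.112,.085,.06):
    print(z,((proj("scene",[.4292,.2665,z])-[310,180])*4+[400,0]).round(),((proj("top",[.4292,.2665,z])-[60,170])*4).round())
```

```text
0.225 [708. 115.] [289. 260.]
0.2 [698. 151.] [303. 261.]
0.112 [666. 269.] [345. 266.]
0.085 [658. 302.] [357. 267.]
0.06 [650. 332.] [367. 269.]
```

The eye, at about (715,118), is level with the peg tip at (755,155), and the plunger is upright, matching the prediction. I'll insert it along the peg.

```bash
python3 -m crank '[[[0.1,0.38,0.1,0,0,0],[0.1,0.38,0,0,0,0],[0.1,0.38,0,0,0,0],[0.1,0.38,0,0,0,0],[0.1,0.38,0,0,0,0],[0.1,0.38,0,0,0,0],[0.1,0.38,0,0,0,0],[0.1,0.38,0,0,0,0],[0,0,0,0,0,0],[0,0,0,0,0,0]]]'
```

```text
time: 7.88
ee_pos: [0.4453, 0.3283, 0.2354]
tcp_rot: [180.0, -0.0, -104.8]
wrist_force: [0.4, -0.2, -2.2]
opening: 0.0412
grasp_force: 51.2
```

```bash
python3 -m crank '[[[0,0,-0.2,0,0,0],[0,0,-0.2,0,0,0],[0,0,-0.15,0,0,0],[0,0,-0.1,0,0,0],[0,0,0,0,0,0],[0,0,0,0,0,0]]]'
```

```text
time: 8.38
ee_pos: [0.4453, 0.3277, 0.2226]
tcp_rot: [180.0, -0.0, -104.8]
wrist_force: [0.1, -0.4, -2.8]
opening: 0.0413
grasp_force: 51.3
```

```bash
python3 -m crank '[[[0,0,-0.1,0,0,0],[0,0,0,0,0,0],[0,0,0,0,0,0]]]';  python3 -m crank '[[[0,0,-0.05,0,0,0],[0,0,0,0,0,0],[0,0,0,0,0,0]]]'
```

```text
time: 8.63
ee_pos: [0.4455, 0.3278, 0.2215]
tcp_rot: [-180.0, 0.0, -104.8]
wrist_force: [-1.7, -1.8, 4.5]
opening: 0.0407
grasp_force: 51.8
time: 8.88
ee_pos: [0.4455, 0.3279, 0.2212]
tcp_rot: [-179.9, 0.1, -104.8]
wrist_force: [-2.0, -2.7, 9.9]
opening: 0.0408
grasp_force: 52.5
```

Resting on the peg. I'll ease off slightly, then open.

```bash
python3 -m crank '[[[0,0,0.05,0,0,0],[0,0,0,0,0,0]]]'; python3 -m crank '[[[0,0,0,0,0,0],[0,0,0,0,0,0],[0,0,0,0,0,0],[0,0,0,0,0,0],[0,0,0,0,0,0],[0,0,0,0,0,0],[0,0,0,0,0,0],[0,0,0,0,0,0]]]' 0.75;  python3 -m crank '[[[0,0,0.2,0,0,0],[0,0,0.5,0,0,0],[0,0,0.8,0,0,0],[0,0,0.8,0,0,0],[0,0,0.8,0,0,0],[0,0,0.8,0,0,0],[0,0,0,0,0,0]]]'
```

```text
time: 9.05
ee_pos: [0.4455, 0.3279, 0.2214]
tcp_rot: [-180.0, 0.0, -104.8]
wrist_force: [-1.9, -1.8, 4.7]
opening: 0.0412
grasp_force: 51.9
time: 9.72
ee_pos: [0.4453, 0.3279, 0.2207]
tcp_rot: [180.0, -0.0, -104.8]
wrist_force: [0.2, 0.6, -0.4]
opening: 0.0642
grasp_force: 0.0
time: 10.3
ee_pos: [0.4458, 0.3282, 0.3028]
tcp_rot: [-179.8, 0.2, -104.8]
wrist_force: [-0.2, 0.1, 0.4]
opening: 0.0638
grasp_force: 0.0
```

```bash
python3 -m crank '[[[0.12,-0.5,0,0,0,0],[0.12,-0.9,0,0,0,0],[0.12,-1,0,0,0,0],[0.12,-1,0,0,0,0],[0.12,-1,0,0,0,0],[0.12,-1,0,0,0,0],[0.12,-1,0,0,0,0],[0.12,-1,-0.8,0,0,0],[0.12,-1,-0.9,0,0,0],[0.12,-1,-0.9,0,0,0],[0.12,-1,-0.9,0,0,0],[0.12,-1,-0.9,0,0,0],[0.12,-1,-0.9,0,0,-0.06],[0.12,-0.95,-0.9,0,0,-0.06],[0.04,0,-0.9,0,0,0],[0,0,-0.9,0,0,0],[0,0,-0.9,0,0,0],[0,0,0,0,0,0],[0,0,0,0,0,0]]]' 0.4
python3 - <<'E'
from h import *
t=bot.camera("top")[:,:,::-1]; s=bot.camera("scene")[:,:,::-1]
a=cv2.resize(t[160:250,180:280],None,fx=4,fy=4,interpolation=2); b=cv2.resize(s[200:290,240:340],None,fx=4,fy=4,interpolation=2)
c=cv2.resize(t[190:270,60:160],None,fx=4,fy=4,interpolation=2);d=cv2.resize(s[205:285,340:440],None,fx=4,fy=4,interpolation=2)
#c,d: hung plunger
cv2.imwrite("pics/g3.png",cv2.resize(np.vstack([np.hstack([a,b]),np.hstack([c,d])]),None,fx=.88,fy=.88))
E
```

```text
time: 11.88
ee_pos: [0.4787, 0.0603, 0.1198]
tcp_rot: [179.9, -0.1, -105.6]
wrist_force: [-0.2, 0.4, 0.6]
opening: 0.0341
grasp_force: 0.0
```

View pics/g3.png

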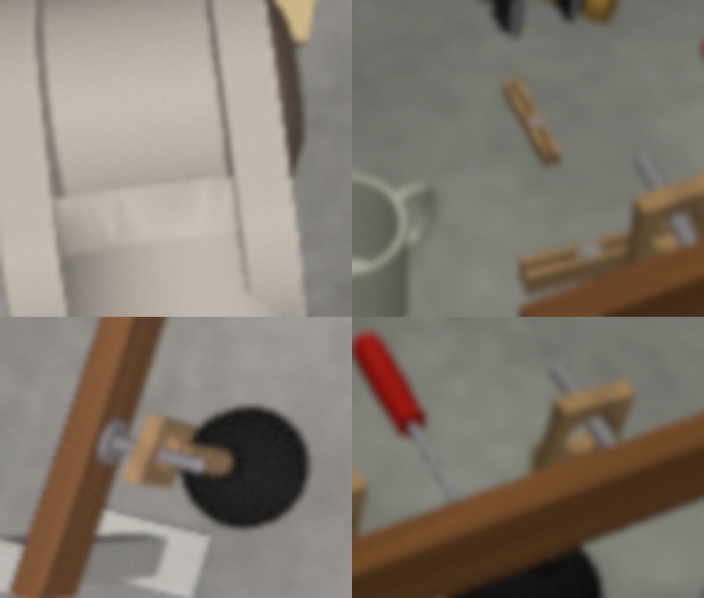

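The plunger hangs on the peg, with its plate at about (155,450) round the peg. The clothespin at (532,120) is untouched and lies below the fingers. I'll descend and grip the pin.

```bash
python3 -m crank '[[[0.07,0.03,-0.7,0,0,0],[0,0,-0.8,0,0,0],[0,0,-0.8,0,0,0],[0,0,-0.8,0,0,0],[0,0,-0.8,0,0,0],[0,0,-0.6,0,0,0],[0,0,-0.3,0,0,0],[0,0,0,0,0,0],[0,0,0,0,0,0]]]' && python3 -m crank '[[[0,0,0,0,0,0],[0,0,0,0,0,0],[0,0,0,0,0,0],[0,0,0,0,0,0],[0,0,0,0,0,0],[0,0,0,0,0,0]]]' 0 30
```

```text
time: 12.73
ee_pos: [0.4815, 0.0615, 0.0254]
tcp_rot: [-180.0, 0.0, -105.6]
wrist_force: [0.7, 0.2, -0.8]
opening: 0.0344
grasp_force: 0.0
time: 13.23
ee_pos: [0.4819, 0.0616, 0.0259]
tcp_rot: [-179.9, 0.0, -105.6]
wrist_force: [-1.4, -0.5, 5.7]
opening: 0.0111
grasp_force: 30.4
```

```bash
python3 -m crank '[[[0,0,0.4,0,0,0],[0,0,0.8,0,0,0],[0,0,0.9,0,0,0],[0,0,0.9,0,0,0],[0,0,0.9,0,0,0],[0,0,0.9,0,0,0],[0,0,0.9,0,0,0]]]' && python3 -m crank '[[[0.3,-0.6,0,0,0,0],[0.37,-0.98,0,0,0,0],[0.37,-1,0,0,0,0],[0.37,-1,0,0,0,0],[0.37,-1,0,0,0,0],[0.37,-1,0,0,0,0],[0.37,-1,0,0,0,0],[0.37,-1,0,0,0,0],[0.37,-1,0,0,0,0],[0.37,-1,0,0,0,0],[0.37,-1,0,0,0,0],[0.37,-1,0,0,0,0],[0.37,-1,0,0,0,0],[0.37,-1,0,0,0,0],[0.37,-1,0,0,0,0],[0.37,-1,0,0,0,0],[0.1,-0.1,0,0,0,0],[0,0,0,0,0,0],[0,0,0,0,0,0]]]'
```

```text
time: 13.82
ee_pos: [0.4811, 0.0615, 0.1402]
tcp_rot: [-180.0, 0.0, -105.6]
wrist_force: [0.6, -0.6, -0.5]
opening: 0.0111
grasp_force: 29.7
time: 15.4
ee_pos: [0.6, -0.2517, 0.1388]
tcp_rot: [180.0, 0.0, -105.6]
wrist_force: [-0.7, 0.4, 0.0]
opening: 0.011
grasp_force: 29.8
```

```bash
python3 -m crank '[[[0,0,-0.6,0,0,0],[0,0,-0.8,0,0,0],[0,0,-0.8,0,0,0],[0,0,-0.8,0,0,0],[0,0,-0.6,0,0,0],[0,0,-0.5,0,0,0],[0,0,-0.3,0,0,0],[0,0,0,0,0,0]]]' && python3 -m crank '[[[0,0,0,0,0,0],[0,0,0,0,0,0],[0,0,0,0,0,0],[0,0,0,0,0,0],[0,0,0,0,0,0]]]' 0.4 && python3 -m crank '[[[0,0,0.4,0,0,0],[0,0,0.9,0,0,0],[0,0,1,0,0,0],[0,0,1,0,0,0],[0,0,1,0,0,0],[0,0,0.9,0,0,0]]]'
```

```text
time: 16.07
ee_pos: [0.5995, -0.2515, 0.0492]
tcp_rot: [179.9, 0.0, -105.6]
wrist_force: [-0.6, 0.2, -0.6]
opening: 0.0107
grasp_force: 29.8
time: 16.48
ee_pos: [0.6004, -0.2522, 0.0512]
tcp_rot: [-180.0, -0.0, -105.6]
wrist_force: [0.7, 0.1, -0.3]
opening: 0.0341
grasp_force: 0.0
time: 16.98
ee_pos: [0.6002, -0.2522, 0.1569]
tcp_rot: [-179.9, -0.0, -105.6]
wrist_force: [-0.3, -0.1, -0.1]
opening: 0.034
grasp_force: 0.0
```

```bash
python3 -m crank '[[[0,0.5,0,0,0,-0.5],[0.1,0.73,0,0,0,-0.78],[0.17,0.73,0,0,0,-0.78],[0.18,0.73,0,0,0,-0.78],[0.18,0.73,0,0,0,-0.78],[0.18,0.73,0,0,0,-0.78],[0.18,0.73,0,0,0,-0.78],[0.18,0.73,0,0,0,-0.78],[0.18,0.73,0,0,0,-0.78],[0.18,0.73,0,0,0,-0.78],[0.18,0.73,0,0,0,-0.78],[0.18,0.73,0,0,0,-0.78],[0.18,0.73,0,0,0,-0.78],[0.18,0.73,0,0,0,-0.78],[0.18,0.73,0,0,0,-0.78],[0.18,0.73,0,0,0,-0.78],[0,0.1,0,0,0,-0.05],[0,0,0,0,0,0],[0,0,0,0,0,0]]]' 0.8
python3 - <<'E'
from h import *
s=bot.camera("scene")[:,:,::-1]
cv2.imwrite("pics/g4.png",cv2.resize(s[110:310,110:370],None,fx=3,fy=3,interpolation=2))
E
```

```text
time: 18.57
ee_pos: [0.6523, -0.0214, 0.1551]
tcp_rot: [-180.0, 0.0, 170.3]
wrist_force: [0.3, 0.3, -0.6]
opening: 0.0686
grasp_force: 0.0
```

View pics/g4.png

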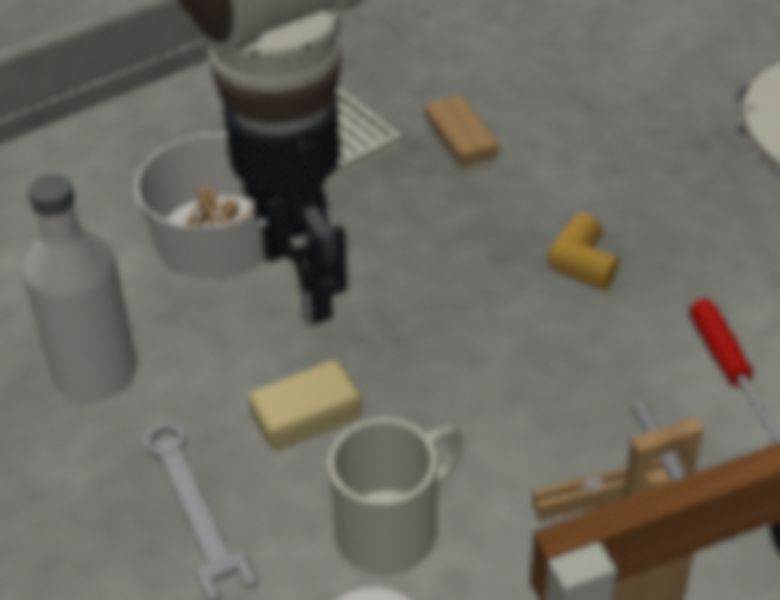

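The clothespin is in the tub at about (207,195), the soap is at (305,402) below the gripper, and the bystanders are in place. I'll descend and grip the soap.

```bash
python3 -m crank '[[[0,-0.12,-0.6,0,0,0],[0,0,-0.8,0,0,0],[0,0,-0.9,0,0,0],[0,0,-0.9,0,0,0],[0,0,-0.9,0,0,0],[0,0,-0.9,0,0,0],[0,0,-0.8,0,0,0],[0,0,-0.45,0,0,0],[0,0,0,0,0,0],[0,0,0,0,0,0]]]' && python3 -m crank '[[[0,0,0,0,0,0],[0,0,0,0,0,0],[0,0,0,0,0,0],[0,0,0,0,0,0],[0,0,0,0,0,0],[0,0,0,0,0,0]]]' 0.3 40
```

```text
time: 19.45
ee_pos: [0.652, -0.0239, 0.0294]
tcp_rot: [-180.0, -0.0, 170.1]
wrist_force: [-0.1, 0.0, 0.1]
opening: 0.0685
grasp_force: 0.0
time: 19.95
ee_pos: [0.6532, -0.0236, 0.0313]
tcp_rot: [180.0, 0.1, 170.1]
wrist_force: [-0.9, -0.7, 6.3]
opening: 0.049
grasp_force: 43.5
```

```bash
python3 -m crank '[[[0,0,0.4,0,0,0],[0,0,0.8,0,0,0],[0,0,0.9,0,0,0],[0,0,0.9,0,0,0],[0,0,0.9,0,0,0],[0,0,0.8,0,0,0],[0,0,0.6,0,0,0],[0,0,0,0,0,0]]]'
```

```text
time: 20.62
ee_pos: [0.6533, -0.0235, 0.1389]
tcp_rot: [180.0, 0.2, 170.1]
wrist_force: [0.6, 0.6, -0.7]
opening: 0.0486
grasp_force: 42.7
```

```bash
python3 -m crank '[[[-0.4,-0.6,0,0,0,0.09],[-0.6,-0.9,0,0,0,0.09],[-0.61,-0.92,0,0,0,0.09],[-0.61,-0.92,0,0,0,0.09],[-0.61,-0.92,0,0,0,0.09],[-0.61,-0.92,0,0,0,0.09],[-0.61,-0.92,0,0,0,0.09],[-0.61,-0.92,0,0,0,0.09],[-0.61,-0.92,0,0,0,0.09],[-0.61,-0.92,0,0,0,0.09],[-0.61,-0.92,0,0,0,0.09],[-0.61,-0.92,0,0,0,0.09],[-0.61,-0.92,0,0,0,0.09],[-0.61,-0.92,0,0,0,0.09],[-0.61,-0.92,0,0,0,0.09],[-0.61,-0.92,0,0,0,0.09],[0,0,0,0,0,0],[0,0,0,0,0,0]]]'; python3 -m crank '[[[0,0,-0.6,0,0,0],[0,0,-0.8,0,0,0],[0,0,-0.9,0,0,0],[0,0,-0.9,0,0,0],[0,0,-0.8,0,0,0],[0,0,-0.6,0,0,0],[0,0,-0.3,0,0,0],[0,0,0,0,0,0],[0,0,0,0,0,0]]]'
```

```text
time: 22.12
ee_pos: [0.4608, -0.3116, 0.1348]
tcp_rot: [180.0, -0.1, 179.9]
wrist_force: [1.2, 0.7, -2.4]
opening: 0.0489
grasp_force: 42.6
time: 22.87
ee_pos: [0.4619, -0.3106, 0.0375]
tcp_rot: [180.0, 0.0, -179.9]
wrist_force: [0.2, 0.4, -1.1]
opening: 0.0491
grasp_force: 42.8
```

```bash
python3 -m crank '[[[0,0,-0.07,0,0,0],[0,0,0,0,0,0],[0,0,0,0,0,0]]]'; python3 -m crank '[[[0,0,0,0,0,0],[0,0,0,0,0,0],[0,0,0,0,0,0],[0,0,0,0,0,0],[0,0,0,0,0,0]]]' 0.73 && python3 -m crank '[[[0,0,0.4,0,0,0],[0,0,0.8,0,0,0],[0,0,1,0,0,0],[0,0,1,0,0,0],[0,0,1,0,0,0],[0,0,1,0,0,0],[0,0,1,0,0,0],[0,0,1,0,0,0],[0,0,0,0,0,0],[0,0,0,0,0,0]]]'
python3 - <<'E'
from h import *
t=bot.camera("top"); s=bot.camera("scene")
# soap: yellow pixels; centroid at soap top height in tray (z=.033)
for n,i in(("top",t),("scene",s)):
    h=cv2.cvtColor(i,cv2.COLOR_RGB2HSV); m=cv2.inRange(h,(20,60,110),(32,255,255)); k,l,st,c=cv2.connectedComponentsWithStats(m)
    for j in range(1,k):
        if st[j,4]>60: print(n,st[j],c[j].round(1),atz(n,c[j],.03).round(3))
print(proj("scene",[.4619,-.3106,.033]),proj("top",[.4619,-.3106,.033]))
# pin region in the scene picture: brown pixels inside tub
h=cv2.cvtColor(s,cv2.COLOR_RGB2HSV); m=cv2.inRange(h,(5,70,60),(19,255,255)); k,l,st,c=cv2.connectedComponentsWithStats(m)
print([(st[j].tolist(),atz("scene",c[j],.02).round(3).tolist()) for j in range(1,k) if st[j,4]>40])
E
```

```text
time: 23.12
ee_pos: [0.4617, -0.3111, 0.0363]
tcp_rot: [-180.0, 0.0, -179.9]
wrist_force: [-0.0, -0.9, -1.9]
opening: 0.0496
grasp_force: 42.8
time: 23.53
ee_pos: [0.4616, -0.3112, 0.0364]
tcp_rot: [-180.0, 0.0, -180.0]
wrist_force: [0.0, 0.2, -1.1]
opening: 0.0626
grasp_force: 0.0
time: 24.37
ee_pos: [0.462, -0.3115, 0.1819]
tcp_rot: [-179.9, 0.1, -180.0]
wrist_force: [0.1, -0.3, 0.6]
opening: 0.0626
grasp_force: 0.0
top [355 210  19  29 415] [363.3 225. ] [ 0.46  -0.307  0.03 ]
scene [ 230    0   86   42 1331] [277.5  13. ] [-0.353 -1.     0.03 ]
scene [330  21  37  26 394] [347.8  34.6] [-0.438 -0.634  0.03 ]
scene [220  40  22  19 172] [228.5  49.8] [ 0.047 -0.824  0.03 ]
scene [197 142  30  19 307] [211. 151.] [ 0.467 -0.311  0.03 ]
scene [292 180  23  22 265] [303.1 191.3] [ 0.371 -0.018  0.03 ]
[212.71845323 149.62240928] [364.81400076 224.04236322]
[([0, 0, 65, 138, 4497], [0.768, -1.15, 0.02]), ([228, 15, 50, 41, 1445], [-0.123, -0.9, 0.02]), ([328, 48, 26, 21, 250], [-0.265, -0.51, 0.02]), ([391, 69, 23, 21, 291], [-0.341, -0.259, 0.02]), ([252, 142, 24, 23, 339], [0.344, -0.221, 0.02]), ([173, 172, 16, 12, 90], [0.596, -0.271, 0.02]), ([0, 181, 40, 93, 1941], [1.021, -0.331, 0.02]), ([287, 223, 185, 103, 5664], [0.417, 0.252, 0.02]), ([214, 364, 44, 20, 468], [0.796, 0.275, 0.02])]
```

```bash
python3 -m crank '[[[0,0,0,0,0,0],[0,0,0,0,0,0],[0,0,0,0,0,0],[0,0,0,0,0,0],[0,0,0,0,0,0],[0,0,0,0,0,0]]]'; python3 -c "
from workcell import bot
print(bot.job_done())"
```

```text
time: 24.97
ee_pos: [0.4615, -0.3111, 0.1802]
tcp_rot: [180.0, -0.0, -180.0]
wrist_force: [1.0, -0.1, 0.3]
opening: 0.0621
grasp_force: 0.0
the job is handed in; nothing more can be done
None
```

I handed the job in at 25 s: camera images show the plunger hanging on the free peg, the soap within about 6 mm of the tray's middle, and the clothespin in the tub; the gripper has let go of everything, no bystanders looked moved, and no pass/fail verdict came back.

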